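# Release the ratchet stop of a spice-jar rack and push it back

### The job

Make room in the white spice-jar rack: press the red release pad on the black sliding stop down with the fingertips and, keeping it pressed, push the stop back along its toothed bar, away from the jars, as far as it goes; then let the pad spring up again and move clear. This is pressing and pushing only: lift nothing, and leave the jars in the rack and the other things on the worktop standing where they are.

Things in the scene. Friction and masses are not known exactly. Their poses are not given: they have to be found in the camera images.
- jar_rack: White spice-jar rack, fixed. Origin on the worktop, mid-width; x away from the robot's side, y along the rack to its fixed end wall, z up. Tray 140 mm in x, 8 mm thick, y = -180 to +165 mm; jars at x = +32 mm. At x = -45 mm a steel bar with saw teeth below (8 mm pitch) runs along y between black posts 54 mm high; the black sliding stop rides on it.
- stop (a joint): Black sliding stop on the bar, in m: 0 nearest the end wall, 0.120 fully back (hard end stop); grows along rack -y, away from the jars. Saddle 46 mm wide (rack x), 64 mm long (y), with a jaw plate 56 mm high reaching over the tray. Slides with about 1.5 N friction. Ratchet engaged: it cannot be pushed back (up to 8 mm of play); towards the jars it clicks along.
- release (a joint): How far the red pad is pressed, in m: 0 up (ratchet engaged), 0.008 fully down (hard stop). Sprung: starts to move at about 2.5 N, fully down at about 5 N. The pawl clears the teeth beyond 0.0045. Let go, it springs up and the pawl engages again, so it must be kept down while the stop is pushed.
- release_pad (a point): Centre of the top face of the red release pad, 34 mm (rack x) by 44 mm (rack y), on top of the stop; 68 mm above the worktop when up. Moves with pad and stop. Axes as the rack's. Open from above.
- push_lug (a point): On the flat ribbed face of the black push lug, the upright block at the rear of the stop; 80 mm above the worktop. The face looks along rack +y, over the red pad, 26 mm behind the pad's centre. The lug is 46 mm wide in rack x, 12 mm thick, its top 94 mm above the worktop. Push this face along rack -y to push the stop back.
- spice_jar_1: Jar nearest the end wall: upright glass spice jar with a dark lid, 41 mm across, 105 mm tall, standing loose on the rack's tray; origin at the centre of its underside. Stays where it is.
- spice_jar_2: Middle jar: upright glass spice jar with a dark lid, 41 mm across, 105 mm tall, standing loose on the rack's tray; origin at the centre of its underside. Stays where it is.
- spice_jar_3: Jar nearest the stop: upright glass spice jar with a dark lid, 41 mm across, 105 mm tall, standing loose on the rack's tray; origin at the centre of its underside. Stays where it is.
- mug_1: Bystander: yellow mug with diamonds, 92 mm wide, 127 mm over its handle, 95 mm tall; origin under its middle.
- ramekin: Bystander: small white ramekin, 67 mm across, 40 mm tall; origin at the centre of its underside.
- lemon_1: Bystander: lemon, 78 x 55 x 56 mm; origin at its underside.
Things that resemble listed ones, but are neither listed nor needed, are in the scene too. What is shaped like the spice_jar_2 but orange is not meant.

How it is judged:
By the outcome, as a careful person would: the job done as asked, in the order asked, and still so for the second after the job is handed in, with the robot touching nothing.
It also fails if it takes over 34 s, if anything falls off the work surface, if the arm or the gripper's body presses on something with over 40 N, if the wrist force passes 120 N, or if a joint passes its speed limit or range.

### The arm

A 6-joint arm with a two-finger parallel gripper is mounted at the origin on a cart in front of the work surface, level with it; the furniture and walls round the work are solid. World frame = base frame: x ahead of the robot, y to its left, z up, the work surface at z = 0. Lengths are in m, angles in rad, forces in N, time in s.
With the tool pointing down it reaches from about 0.2 to 0.875 m from the base axis. Payload 3.4 kg.
Tool frame: the origin (TCP) lies between the finger pads; the fingertips stand 25 mm ahead of it and the grasp point (between the pads) lies 6 mm ahead of it (r.nose_length is the z of the fingertips in the tool frame, in m); z points along the fingers, y is the line along which they close (so a half turn about z gives the same grasp; the last joint's range is limited). The gripper opens to 94 mm and grips with 3 to 60 N. Pads are 16 mm wide; open, the fingers measure 119 mm over their backs; the gripper's body (75 mm by 177 mm) begins 78 mm behind the grasp point.
Start: joints at [-0.121, 0.276, 1.505, -0, 1.361, -0.121], TCP at [0.575, -0, 0.23] pointing down, gripper open.
Joint ranges: [-2.89, 2.89], [-0.75, 2.08], [0.22, 2.7], [-1.18, 4.32], [0.11, 2.71], [-2.7, 2.7]. Speed limits (rad/s): [2.57, 2.57, 3.14, 3.14, 3.14, 3.14].

### API

Orientations are given as a unit quaternion [w, x, y, z].
In Python, from plant import r, gripper_to, inverse_kinematics, vision, models, telemetry gives the robot as it stands. Calls block until the motion is done:
- r.move_to(position, orientation): joint-space move of the TCP to a pose.
- r.move_l(position, rot=None, vel=0.15, guard=None): straight line of the TCP; rot=None keeps the orientation; vel is the mean speed in m/s. With guard (N) it stops when the force on the tool has changed by that much, and returns True; else False.
- r.movej(angles): joint-space move.
- gripper_to(opening, f_grip=None): finger opening in m; f_grip is the grip in N (None keeps the last); returns when the fingers have stopped.
- r.hold(seconds).
- inverse_kinematics(position, orientation): joint angles nearest the present ones, or None.
- vision.snapshot(name): name is "scene" or "side" or "wrist"; returns the picture (480x640x3 uint8, red, green, blue); there is no depth.
- vision.get_calibration(name): a dict with "fx", "fy", "cx", "cy" (pixels), "position" and "orientation" of the camera in the world. Camera axes: x right, y down, z forward; pixel columns grow to the right and rows downward; lengths in m; the calibration is good to about 2 mm. A picture is of the moment at which its call begins: read the wrist's pose just before it. get_calibration takes no time and is no camera call; for the wrist camera it gives the pose at the moment of the call.
A pose or a line that the arm cannot do raises r.PlanningError and nothing moves.
- r.sign_off(): hands the job in; it is judged then, once.
Trained networks look in the newest picture that a camera, given by its name, has taken for a name from the list of things; names that differ only in an ending like _2 or _b are one class to them, and where a whole thing is asked for, a point or a joint stands for the part that bears it (a point fixed in the world has none). Each returns a list of dicts, best first, with "score" (0 to 1); they miss things now and then, are a little off and sometimes report something else, mostly with a low value. They report only what shows in the picture. A call takes as long as a camera call. They do not tell look-alikes from the thing itself.
- models.boxes_of(thing, camera): "at" ([x, y, z] in m, in world coordinates, good to about 4 mm: the middle of the surface that is visible of it).
- models.regions_of(thing, camera): "pixels" (480x640 bool, what is visible of it).
- models.mark_of(thing, camera): "at" ([x, y, z] in m, in world coordinates, good to about 4 mm: a listed point, or the origin of a listed thing).
Readings, each from a call of its own:
- telemetry.current_t(): time.
- telemetry.current_joints(): joint angles.
- telemetry.current_dq(): joint speeds.
- telemetry.current_joint_efforts(): joint torques, N m.
- telemetry.current_ee_pos(): TCP position.
- telemetry.current_tool_rot(): TCP orientation.
- telemetry.current_wrist_force(): force on the tool from outside, world axes, zero at the start.
- telemetry.current_torque(): the same for the moment, N m.
- telemetry.current_opening(): finger opening in m.
- telemetry.current_finger_force(): force on a finger pad.
Only numpy, scipy, OpenCV 4.12 (cv2) and the standard library are available. Lean on these libraries where they do the work, as an engineer would, in place of code of your own. Each camera call takes 0.05 s, during which the arm holds its last target. There are 200 camera calls.

## Working session

There is one attempt and no reset: what is moved stays moved. The work goes in short steps, each a Python script; the robot and the scene stay as the last script left them, time stands still between calls to the robot, and variables do not carry over. Pictures are saved under pics/ and viewed, at most 10 in all, crops included, and the job is handed in when it is done.

```bash
ls; mkdir -p pics; python3 - <<'E'
from plant import r,vision,models,telemetry
import cv2,numpy as np
ims=[]
for c in("scene","side"):
    im=vision.snapshot(c);cv2.imwrite(f"pics/{c}0.png",im[:,:,::-1])
    k=vision.get_calibration(c);print(c,np.round(k["position"],3),np.round(k["orientation"],3),k["fx"])
    for t in("release_pad","push_lug","jar_rack","spice_jar_1","mug_1"):
        print(t,[(np.round(d["at"],3).tolist(),round(d["score"],2)) for d in models.mark_of(t,c)])
print(telemetry.current_t(),r.nose_length)
E
```

```text
pics
scene [-0.185 -0.942  1.076] [-0.403  0.859 -0.283  0.142] 624.504076686307
release_pad [([0.445, 0.04, 0.064], 0.42)]
push_lug [([0.444, 0.015, 0.078], 0.73)]
jar_rack [([0.496, 0.046, -0.002], 0.8)]
spice_jar_1 [([0.537, 0.082, 0.009], 0.95), ([0.654, 0.074, 0.001], 0.92), ([0.545, 0.128, 0.008], 0.86), ([0.65, 0.156, 0.005], 0.75), ([0.465, 0.413, 0.001], 0.56), ([0.552, 0.166, 0.014], 0.51)]
mug_1 [([0.467, 0.416, -0.001], 0.79), ([0.55, 0.166, 0.013], 0.5)]
side [-0.651 -0.326  0.721] [-0.419  0.682 -0.505  0.323] 617.8103422033549
release_pad [([0.449, 0.037, 0.07], 0.63)]
push_lug [([0.443, 0.015, 0.082], 0.78)]
jar_rack [([0.497, 0.05, -0.003], 0.73), ([0.47, 0.407, 0.005], 0.63)]
spice_jar_1 [([0.551, 0.164, 0.008], 0.95), ([0.539, 0.084, 0.006], 0.86), ([0.663, 0.075, 0.003], 0.85), ([0.547, 0.125, 0.01], 0.56)]
mug_1 [([0.553, 0.166, 0.011], 0.48)]
0.6 0.025
```

View pics/scene0.png

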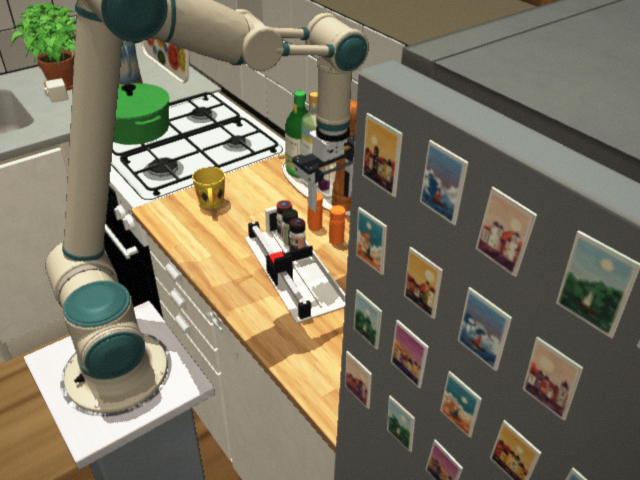

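View pics/side0.png

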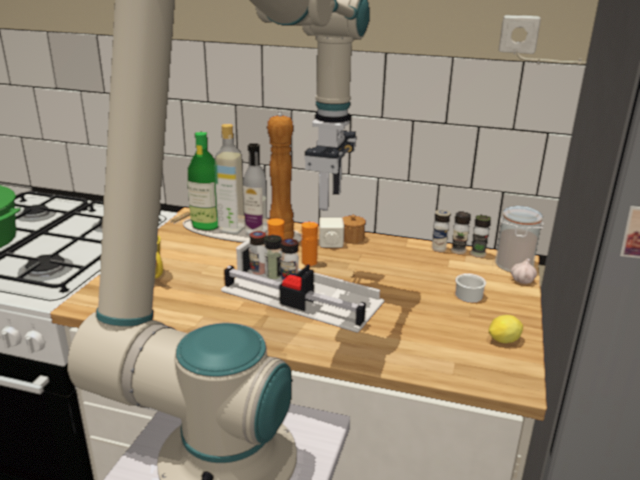

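The scene view shows the white rack with the black stop. Its red pad is at px (277,260), with the jars behind it at (285–297,210–235). In the side view the pad is at (293,284), the lug is on the near-right side of the pad, and the jars are at (258–290,255).

Possible mix-ups in the side view:
- Orange jars at (277,232) and (310,243).
- A second jar trio at (441–482,232).
- For the pad, nothing else red on the worktop.

I choose the pad at side (293,284), on the bar. Next I'll check it in a close wrist view.

```bash
python3 - <<'E'
from plant import r,vision,models,telemetry,gripper_to
import cv2,numpy as np
from scipy.spatial.transform import Rotation as R
q=telemetry.current_tool_rot();print("tool R",np.round(R.from_quat(np.roll(q,-1)).as_matrix(),2).tolist())
gripper_to(0.0)
r.move_to([0.47,0.01,0.27],q)
c="wrist";k=vision.get_calibration(c);print({a:np.round(b,3).tolist() for a,b in k.items()})
im=vision.snapshot(c);cv2.imwrite("pics/w1.png",im[:,:,::-1])
for t in("release_pad","push_lug","jar_rack","spice_jar_1"):
    print(t,[(np.round(d["at"],3).tolist(),round(d["score"],2)) for d in models.mark_of(t,c)])
print(telemetry.current_t(),telemetry.current_opening())
E
```

```text
tool R [[-0.0, 1.0, 0.0], [1.0, 0.0, -0.0], [-0.0, 0.0, -1.0]]
{'fx': 401.009, 'fy': 401.009, 'cx': 324.989, 'cy': 237.498, 'position': [0.471, 0.083, 0.425], 'orientation': [0.127, 0.992, 0.0, 0.002]}
release_pad [([0.452, 0.043, 0.068], 0.76)]
push_lug [([0.445, 0.017, 0.078], 0.71)]
jar_rack [([0.495, 0.046, -0.001], 0.86)]
spice_jar_1 [([0.543, 0.124, 0.008], 0.9), ([0.658, 0.076, -0.0], 0.89), ([0.539, 0.082, 0.007], 0.86), ([0.555, 0.167, 0.005], 0.61), ([0.449, 0.042, 0.065], 0.21)]
2.7917 0.0007316972476226606
```

View pics/w1.png

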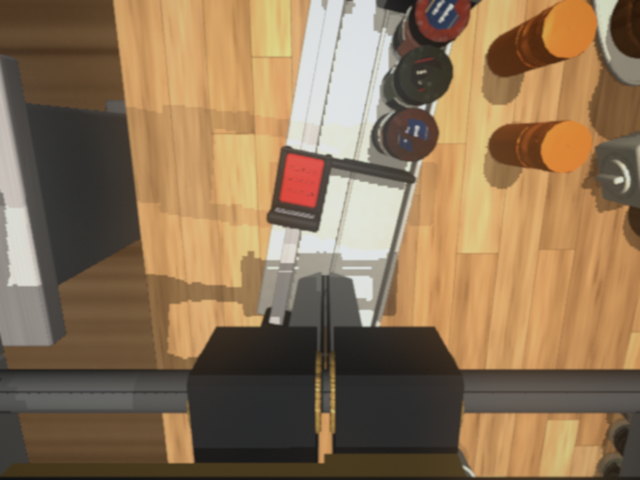

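The wrist view shows the red pad at (303,182), with the ribbed lug behind it at (295,217). The jars are beyond it at (437,18), (422,75) and (407,133), and the orange look-alikes are at (545,145) and (545,35). I'll get the yaw from the red rectangle and the jar line.

```bash
python3 - <<'E'
from plant import vision
import cv2,numpy as np
from scipy.spatial.transform import Rotation as R
k=vision.get_calibration("wrist");M=R.from_quat(np.roll(k["orientation"],-1)).as_matrix();p=np.array(k["position"])
def bp(uv,z):
    uv=np.atleast_2d(uv).astype(float)
    d=np.c_[(uv[:,0]-k["cx"])/k["fx"],(uv[:,1]-k["cy"])/k["fy"],np.ones(len(uv))]@M.T
    return (p+d*((z-p[2])/d[:,2])[:,None])[:,:2]
im=cv2.imread("pics/w1.png");b,g,rr=[im[:,:,i].astype(int) for i in range(3)]
m=((rr>150)&(g<90)&(b<90));m[:140]=0;m[235:]=0;m[:,:260]=0;m[:,340:]=0
c=max(cv2.findContours(m.astype(np.uint8),0,1)[0],key=cv2.contourArea)[:,0]
w=bp(c,.068)
print("red",cv2.minAreaRect((w*1000).astype(np.float32)))
# long edges: tray left edge (z .008) and bar via Hough segments
gray=cv2.cvtColor(im,cv2.COLOR_BGR2GRAY)
for x1,y1,x2,y2 in cv2.HoughLinesP(cv2.Canny(gray,60,150),1,np.pi/360,40,minLineLength=60,maxLineGap=6)[:,0]:
    if 240<min(x1,x2) and max(x1,x2)<430 and max(y1,y2)<330 and abs(y2-y1)>50:
        for_z=[bp([[x1,y1],[x2,y2]],z) for z in(.008,.04)]
        print((x1,y1,x2,y2),[round(float(np.degrees(np.arctan2(*((a[1]-a[0])*np.sign(a[1]-a[0])[1])))),1) for a in for_z],(for_z[0]*1000).round().tolist())
E
```

```text
red ((450.8323974609375, 43.01929473876953), (42.936378479003906, 33.08047103881836), 78.89546966552734)
(np.int32(360), np.int32(134), np.int32(382), np.int32(28)) [10.9, 10.9] [[507.0, 83.0], [526.0, 179.0]]
(np.int32(286), np.int32(145), np.int32(310), np.int32(0)) [11.0, 11.0] [[432.0, 72.0], [458.0, 203.0]]
(np.int32(332), np.int32(255), np.int32(350), np.int32(171)) [11.3, 11.3] [[479.0, -44.0], [498.0, 46.0]]
(np.int32(313), np.int32(158), np.int32(343), np.int32(0)) [11.3, 11.3] [[460.0, 59.0], [489.0, 203.0]]
(np.int32(353), np.int32(159), np.int32(379), np.int32(32)) [10.8, 10.8] [[500.0, 58.0], [523.0, 176.0]]
(np.int32(370), np.int32(325), np.int32(403), np.int32(193)) [11.3, 11.3] [[523.0, -127.0], [553.0, 23.0]]
(np.int32(398), np.int32(251), np.int32(415), np.int32(185)) [11.4, 11.4] [[551.0, -40.0], [565.0, 32.0]]
(np.int32(316), np.int32(159), np.int32(331), np.int32(79)) [11.1, 11.1] [[463.0, 58.0], [478.0, 134.0]]
(np.int32(249), np.int32(0), np.int32(255), np.int32(133)) [-0.2, -0.2] [[401.0, 203.0], [402.0, 84.0]]
(np.int32(376), np.int32(323), np.int32(411), np.int32(184)) [11.2, 11.2] [[530.0, -125.0], [561.0, 33.0]]
(np.int32(334), np.int32(252), np.int32(351), np.int32(179)) [12.3, 12.3] [[482.0, -41.0], [499.0, 38.0]]
(np.int32(383), np.int32(312), np.int32(400), np.int32(242)) [10.6, 10.6] [[537.0, -111.0], [552.0, -30.0]]
(np.int32(323), np.int32(119), np.int32(337), np.int32(43)) [10.9, 10.9] [[470.0, 97.0], [483.0, 166.0]]
(np.int32(269), np.int32(211), np.int32(281), np.int32(147)) [12.4, 12.4] [[413.0, 4.0], [427.0, 70.0]]
(np.int32(371), np.int32(325), np.int32(402), np.int32(199)) [11.1, 11.1] [[524.0, -127.0], [552.0, 17.0]]
(np.int32(330), np.int32(263), np.int32(348), np.int32(177)) [11.1, 11.1] [[477.0, -53.0], [496.0, 40.0]]
(np.int32(363), np.int32(122), np.int32(380), np.int32(41)) [11.0, 11.0] [[510.0, 94.0], [524.0, 168.0]]
```

Yaw is 11.1°, and the pad at (0.451, 0.043) measures 43×33 mm, matching its stated size. Next I'll press it.

```bash
cat >h.py <<'E'
from plant import r,vision,models,telemetry as T,gripper_to
import cv2,numpy as np
from scipy.spatial.transform import Rotation as R
a=np.radians(11.1);ey=np.array([np.sin(a),np.cos(a),0]);ex=np.array([np.cos(a),-np.sin(a),0])
q=np.roll(R.from_matrix(np.c_[ey,ex,[0,0,-1]]).as_quat(),1)
pad=np.array([.451,.043,.068]);N=np.array([0,0,r.nose_length])
def st(s):
    p=np.array(T.current_ee_pos());f=np.array(T.current_wrist_force());d=p-N-pad
    print(s,"t",round(T.current_t(),2),"rel x,y,z mm",np.round([d@ex*1e3,d@ey*1e3,d[2]*1e3],1),"F x,y,z",np.round([f@ex,f@ey,f[2]],1))
E
python3 - <<'E'
from h import *
r.move_to(pad+N-.008*ey+[0,0,.04],q);st("above")
r.move_l(pad+N-.008*ey+[0,0,.008],vel=.06);st("near")
print(r.move_l(pad+N-.008*ey-[0,0,.012],vel=.015,guard=7));st("pressed")
im=vision.snapshot("wrist");cv2.imwrite("pics/w2.png",im[:,:,::-1])
E
```

```text
above t 3.41 rel x,y,z mm [ 1.4 -7.9 40.4] F x,y,z [ 0.5 -0.1  0.4]
near t 4.09 rel x,y,z mm [ 0.1 -8.   7.9] F x,y,z [ 0.2 -0.1  0. ]
True
pressed t 5.09 rel x,y,z mm [ 0.1 -8.  -7.8] F x,y,z [-1.1 -1.   3.8]
```

View pics/w2.png

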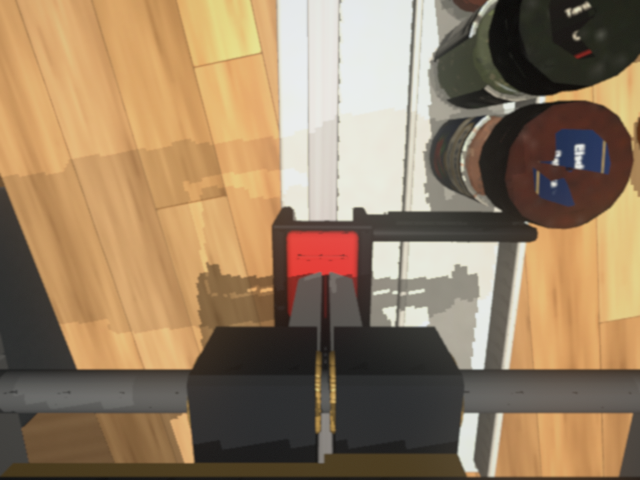

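The wrist view shows the fingertips on the red pad at (325,270–320), centred between the stop's side rails and pressed to 7.8 mm. Next is the push.

```bash
python3 - <<'E'
from h import *
b=pad+N-[0,0,.0083]
print(r.move_l(b-.03*ey,vel=.03,guard=12));st("p1")
print(r.move_l(b-.15*ey,vel=.04,guard=14));st("p2")
im=vision.snapshot("wrist");cv2.imwrite("pics/w3.png",im[:,:,::-1])
im=vision.snapshot("side");cv2.imwrite("pics/s3.png",cv2.resize(im[230:350,200:400,::-1],None,fx=3,fy=3))
E
```

```text
False
p1 t 6.03 rel x,y,z mm [  0.  -29.8  -7.9] F x,y,z [-1.9  0.8  7.9]
True
p2 t 8.25 rel x,y,z mm [   0.4 -128.9   -7.8] F x,y,z [-0.2  0.9  3.4]
```

View pics/w3.png

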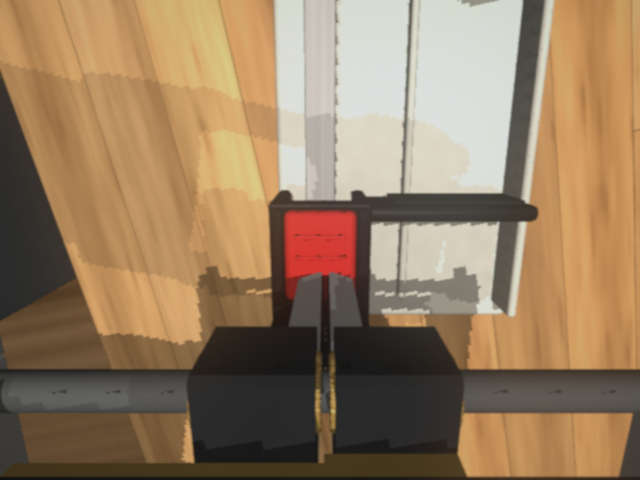

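View pics/s3.png

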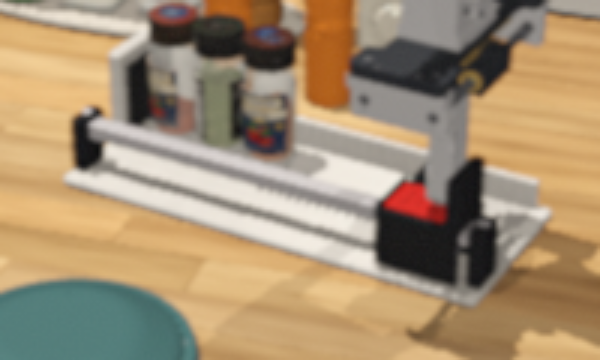

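Both views show the stop next to the rear post (side crop (480,250)), with the pad still down and the jars undisturbed. I'll push once more to confirm it's on the hard stop, then lift straight up.

```bash
python3 - <<'E'
from h import *
b=pad+N-[0,0,.0083]
print(r.move_l(b-.14*ey,vel=.015,guard=15));st("again")
p=np.array(T.current_ee_pos())
r.move_l(p+[0,0,.012],vel=.05);st("up")
r.move_l(p+[0,0,.10],vel=.12)
r.move_l(p+.06*ey-.06*ex+[0,0,.17],vel=.2);st("clear")
im=vision.snapshot("wrist");cv2.imwrite("pics/w4.png",im[:,:,::-1])
print([np.round(d["at"],3).tolist() for d in models.mark_of("release_pad","wrist")])
im=vision.snapshot("side");cv2.imwrite("pics/s4.png",cv2.resize(im[230:350,200:400,::-1],None,fx=4,fy=4,interpolation=cv2.INTER_CUBIC))
for t in("release_pad","spice_jar_1"):
    print(t,[(np.round(d["at"],3).tolist(),((np.array(d["at"])-pad)@ey*1e3).round(1)) for d in models.mark_of(t,"side")])
E
```

```text
True
again t 8.74 rel x,y,z mm [   0.4 -128.9   -7.7] F x,y,z [0.6 2.  3.3]
up t 9.13 rel x,y,z mm [   0.2 -129.     4.5] F x,y,z [-0.1  0.5  0.1]
clear t 10.72 rel x,y,z mm [-59.6 -69.1 161.8] F x,y,z [-0.1 -0.5  0.3]
[[0.429, -0.067, 0.066]]
release_pad [([0.431, -0.068, 0.068], np.float64(-112.3)), ([0.462, -0.404, 0.003], np.float64(-437.1))]
spice_jar_1 [([0.662, 0.077, 0.002], np.float64(74.0)), ([0.552, 0.168, 0.009], np.float64(142.2)), ([0.537, 0.083, 0.006], np.float64(55.9)), ([0.543, 0.125, 0.009], np.float64(98.1))]
```

View pics/w4.png

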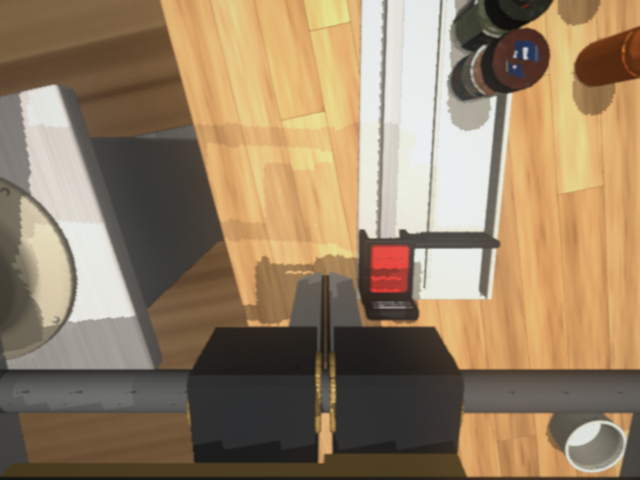

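View pics/s4.png

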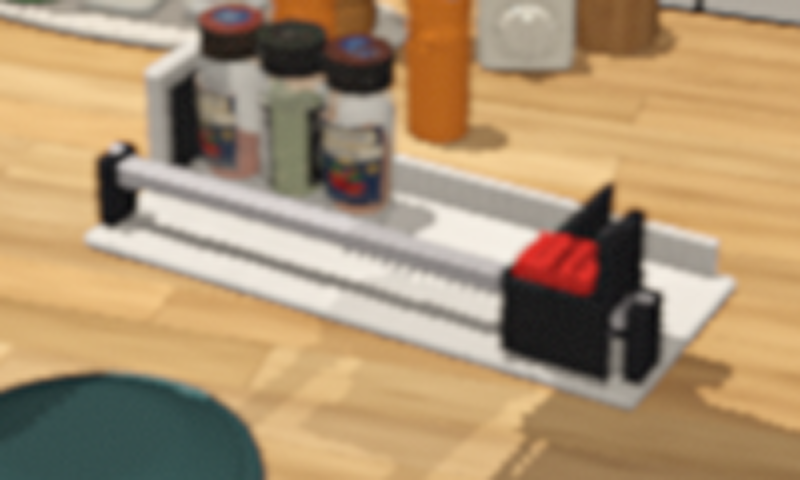

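The wrist and side views show the stop at the rear post and the pad back up (wrist px (390,270)). The stop travelled 111–112 mm, which is 14 teeth, and a second push at 15 N gave no further movement. The jars haven't moved and the arm is clear.

```bash
python3 -c "
from plant import r
print(r.sign_off())"
```

```text
the job is handed in; nothing more can be done
None
```

The stop is pushed back to its hard end with the release pad up again, the jars are where they were, the arm is clear, and the job was handed in at about 11 s of the allowed 34 s.

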